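# Set the length gauge with the matching spacer bar

### The job

The upright index pin on the length gauge marks the span we need, measured from the flat inner face of the gauge's fixed head. Of the three aluminium spacer bars lying in front of the gauge, choose the one exactly as long as that span, push it flat over the bench until its long side lies against the front of the rail, and slide the carriage towards the head until the bar, still along the rail, is snug and square between the two. Do not shift the other two bars or anything else on the bench.

Things in the scene. Friction and masses are not known exactly. Their poses are not given: they have to be found in the camera images.
- gauge: the fixed length gauge: rail 620 mm long along its y, 40 mm deep, 30 high, on a base flange 95 deep, 10 high. Origin at bench height on the rail's front face (plane x=0, towards the robot); +x points behind the rail. In front the bench is bare. A fixed head at the +y end has a jaw reaching 36 mm in front of the rail, 52 high, inner face at y=+240 mm; the carriage slides along +y towards it
- head_face (a point): point on the flat inner face of the fixed head, at the rail's front face, 25 mm above the bench; the inner face looks along the gauge's -y
- carriage (a joint): position of the carriage along the rail in m: 0 at the -y end of the rail (starts between 0 and 0.03), growing towards the head; the distance between carriage face and head face is 0.480 m minus this value. It slides freely with about 2 N of friction and stays where it is left
- carriage_face (a point): point on the carriage's flat face that looks at the head (+y), at the rail's front face, 25 mm above the bench. The aluminium carriage is 60 mm long, from this face towards -y; its jaw reaches 36 mm in front of the rail, 4 to 52 mm above the bench; it also covers the rail to 54 mm behind its front face, top at 52 mm
- carriage_post (a point): middle of the black upright round post on top of the carriage, by which it is pushed: 22 mm diameter, from 52 to 107 mm above the bench, this point at 80 mm. It stands 20 mm behind the rail's front face and 30 mm to the -y side of the carriage face
- index_pin: fixed upright steel pin, 50 mm tall with a 20 mm round head, in one of three holes in the base flange, 80 mm behind the rail's front face; the other two holes hold flat dark plugs 3 mm high. Origin at its foot on its axis, 10 mm above the bench. Its distance from the head's inner face along the gauge's y is the span wanted: 60, 85 or 110 mm
- spacer_a: loose plain aluminium spacer bar, 60 mm long (along its own y), 34 mm wide (x), 30 mm high (z), two small dark dots on top near its ends; lies flat on the bench in front of the gauge; origin at the centre of its underside. Two look-alike bars differ only in length
- spacer_b: loose plain aluminium spacer bar, 85 mm long (along its own y), 34 mm wide (x), 30 mm high (z), two small dark dots on top near its ends; lies flat on the bench in front of the gauge; origin at the centre of its underside. Two look-alike bars differ only in length
- spacer_c: loose plain aluminium spacer bar, 110 mm long (along its own y), 34 mm wide (x), 30 mm high (z), two small dark dots on top near its ends; lies flat on the bench in front of the gauge; origin at the centre of its underside. Two look-alike bars differ only in length
- crucible: bystander: white ceramic cup, 48 mm diameter, 36 mm high, near the carriage end of the row of bars; origin at the centre of its underside
- weight: bystander: steel balance weight with a knob, 40 mm diameter, 44 mm high, near the head end of the row of bars; origin at the centre of its underside
- jar: bystander: amber jar, 48 mm diameter, 70 mm high, behind the gauge; origin at the centre of its underside
- screwdriver: bystander: screwdriver lying behind the gauge; origin under its middle
- mouse: bystander: black computer mouse, 105 by 58 mm, 33 mm high, at the left; origin at the centre of its underside
- pan_box: bystander: white divided sample box, 90 by 120 mm, 30 mm high, at the right; origin at the centre of its underside
Mind the look-alikes: they are no part of the job. Leave any green or purple look-alike of the spacer_b alone.

How it is judged:
At the end, for the whole second after the job is handed in: The bar as long as the span from head face to index pin lies flat and at rest, square (0.06 rad), within 5 mm of the rail and 3 mm of the head; the carriage face is level with the pin within 3 mm; the other bars and the bystanders are within 25 mm of where they were (((y of index_pin in the frame of gauge between 0.172 and 0.188 m and y of carriage_face in the frame of gauge between 0.177 and 0.183 m and y of spacer_a in the frame of gauge between 0.207 and 0.213 m and x of spacer_a in the frame of gauge between -0.022 and -0.012 m and height (world z) of spacer_a below 0.005 m and angle between spacer_a's own z axis and vertical below 0.06 rad and angle between the y axis of spacer_a and the y axis of gauge, either way round below 0.06 rad and linear speed of spacer_a below 0.01 m/s) or (y of index_pin in the frame of gauge between 0.147 and 0.163 m and y of carriage_face in the frame of gauge between 0.152 and 0.158 m and y of spacer_b in the frame of gauge between 0.1945 and 0.2005 m and x of spacer_b in the frame of gauge between -0.022 and -0.012 m and height (world z) of spacer_b below 0.005 m and angle between spacer_b's own z axis and vertical below 0.06 rad and angle between the y axis of spacer_b and the y axis of gauge, either way round below 0.06 rad and linear speed of spacer_b below 0.01 m/s) or (y of index_pin in the frame of gauge between 0.122 and 0.138 m and y of carriage_face in the frame of gauge between 0.127 and 0.133 m and y of spacer_c in the frame of gauge between 0.182 and 0.188 m and x of spacer_c in the frame of gauge between -0.022 and -0.012 m and height (world z) of spacer_c below 0.005 m and angle between spacer_c's own z axis and vertical below 0.06 rad and angle between the y axis of spacer_c and the y axis of gauge, either way round below 0.06 rad and linear speed of spacer_c below 0.01 m/s))); the robot touches nothing.
It fails at once if one of the two wrong-length bars is shifted by more than 25 mm ((y of index_pin in the frame of gauge between 0.172 and 0.188 m and distance of any of spacer_b, spacer_c from where it was at the start of the episode above 0.025 m) or (y of index_pin in the frame of gauge between 0.147 and 0.163 m and distance of any of spacer_a, spacer_c from where it was at the start of the episode above 0.025 m) or (y of index_pin in the frame of gauge between 0.122 and 0.138 m and distance of any of spacer_a, spacer_b from where it was at the start of the episode above 0.025 m)).
It fails at once if a bystander is shifted by more than 25 mm (distance of any of crucible, weight, jar, screwdriver, mouse, pan_box from where it was at the start of the episode above 0.025 m).
It also fails if it takes over 48 s, if anything falls off the work surface, if the arm or the gripper's body presses on something with over 40 N, if the wrist force passes 120 N, or if a joint passes its speed limit or range.

### The arm

A 6-joint arm with a two-finger parallel gripper is mounted at the origin on the work surface. World frame = base frame: x ahead of the robot, y to its left, z up, the work surface at z = 0. Lengths are in m, angles in rad, forces in N, time in s.
With the tool pointing down it reaches from about 0.35 to 0.85 m from the base axis. Payload 8.1 kg.
Tool frame: the origin (TCP) lies on the centre line of the jaws, within the pads' length; the fingertips stand 17 mm ahead of it and the grasp point (between the pads) lies 2 mm behind it; z points along the fingers, y is the line along which they close (so a half turn about z gives the same grasp; the last joint's range is limited). The gripper opens to 93 mm and grips with 3 to 60 N. Pads are 15 mm wide; open, the fingers measure 128 mm over their backs; the gripper's body (75 mm by 188 mm) begins 65 mm behind the grasp point.
Start: joints at [1.192, 0.13, 1.488, -0, 1.523, -0.085], TCP at [0.174, 0.574, 0.236] pointing down, gripper open.
Joint ranges: [-2.96, 2.96], [-0.89, 2.26], [0.02, 2.5], [-1.34, 4.48], [0, 2.73], [-2.66, 2.66]. Speed limits (rad/s): [2.39, 2.39, 2.79, 3.14, 3.14, 3.14].

### API

Orientations are given as a rotation vector (axis times angle).
In Python, from plant import telemetry, viewer, order gives the robot as it stands.
- The arm moves only by the tool send_rows, never from a script. Its argument "plan" is a list that holds one entry, the list of rows, each a list of 5 numbers: the closure, from -1 (fully open) to 1 (shut), then the shift along the world's x, y, z normalised to -1 to 1, where 1 is 0.2 m, then the turn about the world's z normalised to -1 to 1, where 1 is 60 degrees. A call has 1 to 20 rows; each row is the pose to reach, as a shift and turn from the pose commanded when the call began; what a row does not reach only later rows make up. A row lasts 1/12 s, in which the tool goes at most 41.7 mm and 7.16 degrees, less where a joint would pass 70% of its speed; a pose out of reach is approached as far as the arm can. A call with a number of a shift or a turn outside -1 to 1 is refused whole. A call with a gripper value outside its range is refused whole. The fingers move at their own pace and stop on an object; "force" is the grip in N (left out, the last holds). Time passes only in rows, so rows that repeat a pose let the fingers close. It gives the time, the measured TCP pose, the force, the opening and the grip force at its end, in the units of the state.
- telemetry.read_state(): the state, without advancing time (a new reading comes with each control period).
- viewer.read_camera(name): name is "scene" or "top"; returns (picture, depth): 400x640x3 uint8, blue, green, red; 400x640 float32, m along the optical axis (not along the pixel's ray), 0 where there is no reading.
- viewer.calibration(name): a dict with "camera_matrix" (3x3 intrinsics, pixels), "extrinsics" (4x4, takes a point from camera to world coordinates). Camera axes: x right, y up, looking along -z (the intrinsics and any distortion apply to the point x, -y, -z); pixel columns grow to the right and rows downward; lengths in m; the calibration is good to about 2 mm. A picture is of the moment at which its call begins. calibration takes no time and is no camera call.
- order.close_job(): hands the job in; it is judged then, once.
The state is a dict: "t": time; "q": joint angles; "dq": joint speeds; "joint_torque": joint torques, N m; "tool_pos": TCP position; "orientation": TCP orientation; "force": force on the tool from outside, world axes, zero at the start; "wrist_torque": the same for the moment, N m; "opening": finger opening in m; "gripper_force": force on a finger pad.
Only numpy, scipy, OpenCV 4.12 (cv2) and the standard library are available. Lean on these libraries where they do the work, as an engineer would, in place of code of your own. Each camera call takes 0.05 s, during which the arm holds its last target. There are 200 camera calls.

## Working session

There is one attempt and no reset: what is moved stays moved. The work goes in short steps, Python scripts to look and compute and a tool call to move; the robot and the scene stay as the last step left them, time stands still between calls to the robot, and variables do not carry over. Pictures are saved under pics/ and viewed, at most 10 in all, crops included, and the job is handed in when it is done.

Besides the shell and the picture viewer there is one more tool, called by a JSON object that holds its "method" and its "body". send_rows: Moves the arm, as the interface text tells. Scaled input: -1 to 1 covers 0.2 m each way for a shift and 60 degrees each way for a turn. Its arguments: {"type":"object","properties":{"plan":{"type":"array"},"force":{"type":"number"}},"required":["plan"]}

```bash
ls; mkdir -p pics; python3 - <<'E'
from plant import telemetry, viewer, order
import cv2,numpy as np
for n in ("scene","top"):
    p,d=viewer.read_camera(n); cv2.imwrite(f"pics/{n}0.png",p); np.savez(f"{n}0.npz",p=p,d=d)
    c=viewer.calibration(n); print(n,np.round(c["camera_matrix"],1).tolist(),np.round(c["extrinsics"],3).tolist(),[k for k in c])
s=telemetry.read_state();print(s["t"],s["tool_pos"],s["orientation"],s["opening"])
E
```

```text
pics
scene [[435.3, 0.0, 321.2], [0.0, 435.3, 208.0], [0.0, 0.0, 1.0]] [[0.874, -0.393, 0.287, 0.903], [0.487, 0.705, -0.516, -0.612], [0.001, 0.591, 0.807, 1.014], [0.0, 0.0, 0.0, 1.0]] ['camera_matrix', 'extrinsics']
top [[410.5, 0.0, 326.3], [0.0, 410.5, 204.0], [0.0, 0.0, 1.0]] [[0.024, 0.983, -0.181, 0.332], [-1.0, 0.024, -0.002, -0.014], [0.002, 0.181, 0.983, 1.428], [0.0, 0.0, 0.0, 1.0]] ['camera_matrix', 'extrinsics']
0.1 [0.17355639 0.57385563 0.23473193] [-4.59855535e-01 -3.10739302e+00  2.44124742e-03] 0.0930125739360991
```

View pics/top0.png

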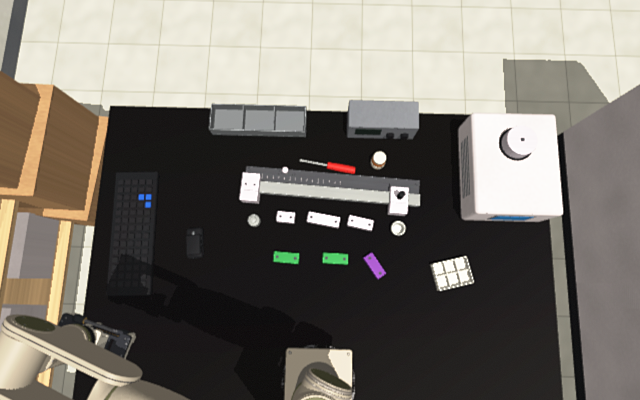

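View pics/scene0.png

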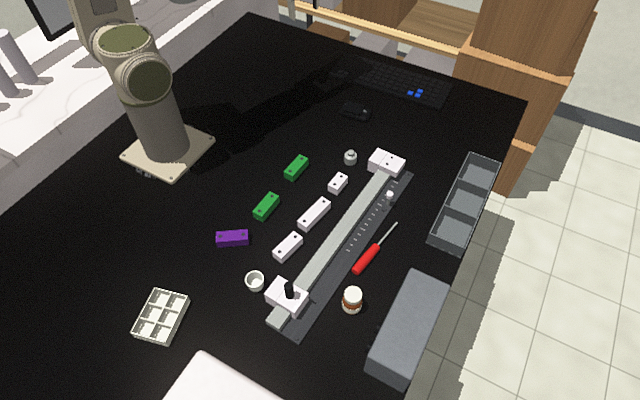

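The top view shows the head at (250,187), the carriage at (398,200) and the pin head at about (285,170). The plain aluminium bars are at (286,217), (323,219) and (360,223). The green bars at (286,257) and (335,258) and the purple one at (374,265) are look-alikes to leave alone. Next I'll measure the positions and take an enlarged crop.

```bash
cat > h.py <<'E'
import numpy as np, cv2
from plant import telemetry, viewer, order
def ray(n,uv,z):
    c=viewer.calibration(n);K=c["camera_matrix"];E=np.array(c["extrinsics"])
    uv=np.atleast_2d(np.asarray(uv,float));d=np.c_[uv,np.ones(len(uv))]@np.linalg.inv(K).T
    d=d*[1,-1,-1]@E[:3,:3].T;o=E[:3,3]
    return o+d*((z-o[2])/d[:,2])[:,None]
def cloud(n,d):
    c=viewer.calibration(n);E=np.array(c["extrinsics"]);v,u=np.mgrid[:400,:640]
    p=np.stack([u,v,np.ones_like(u)],-1)@np.linalg.inv(c["camera_matrix"]).T*d[...,None]*[1,-1,-1]
    return p@E[:3,:3].T+E[:3,3]
def bars(n,p,d,z0=.022,z1=.036):
    """white blobs whose depth lies at bar-top height: centre, size, yaw of long side at z=.03"""
    P=cloud(n,d);hsv=cv2.cvtColor(p,cv2.COLOR_BGR2HSV)
    m=((P[...,2]>z0)&(P[...,2]<z1)&(hsv[...,1]<60)&(hsv[...,2]>90)).astype(np.uint8)
    m=cv2.morphologyEx(m,cv2.MORPH_CLOSE,np.ones((3,3)))
    out=[]
    for c in cv2.findContours(m,cv2.RETR_EXTERNAL,cv2.CHAIN_APPROX_NONE)[0]:
        if cv2.contourArea(c)<60: continue
        uv=c[:,0]; w=ray(n,uv,.03)
        r=cv2.minAreaRect((w[:,:2]*1000).astype(np.float32))
        out.append((uv.mean(0).round(),np.round(r[0],1),np.round(r[1],1),round(r[2],1)))
    return out
E
python3 - <<'E'
from h import *
for n in ("top","scene"):
    z=np.load(n+"0.npz");print(n)
    for b in bars(n,z["p"],z["d"]):print(b)
z=np.load("top0.npz")
a=cv2.resize(z["p"][150:245,235:425],None,fx=4,fy=4,interpolation=cv2.INTER_CUBIC);cv2.imwrite("pics/c1.png",a)
z=np.load("scene0.npz")
a=cv2.resize(z["p"][140:340,215:425],None,fx=3,fy=3,interpolation=cv2.INTER_CUBIC)[:600];cv2.imwrite("pics/c2.png",a)
E
```

```text
top
(array([456., 274.]), array([ 363.6, -441.2]), array([ 89.8, 122.3]), 14.1)
(array([360., 223.]), array([ 527.3, -129.7]), array([84.3, 34.6]), 78.3)
(array([254., 220.]), array([527.4, 236.5]), array([39.7, 36.1]), 47.1)
(array([323., 220.]), array([535.7,  -2.3]), array([109.4,  34.7]), 80.0)
(array([285., 217.]), array([541.6, 128.3]), array([59.9, 33.9]), 85.7)
(array([413., 200.]), array([ 613.4, -313.8]), array([38.3, 39.7]), 89.3)
(array([321., 194.]), array([629.7,  21.3]), array([514. , 106.4]), 86.4)
scene
(array([284., 311.]), array([ 628.9, -295.1]), array([104.9,  79.4]), 27.7)
(array([160., 315.]), array([ 369.6, -441.5]), array([ 94.8, 122.4]), 14.3)
(array([255., 279.]), array([ 514.1, -256.6]), array([40.1, 51.8]), 54.0)
(array([287., 245.]), array([ 533.1, -129.7]), array([87. , 38.4]), 78.6)
(array([314., 212.]), array([542.3,  -2.8]), array([113.8,  39.2]), 80.8)
(array([338., 181.]), array([547. , 127.6]), array([64.7, 37.9]), 86.0)
(array([346., 222.]), array([619.8,   8. ]), array([454.8,  92.7]), 84.1)
(array([37., 88.]), array([-550. ,   52.6]), array([368., 798.]), 52.7)
(array([172.,  15.]), array([-435.6,  521.4]), array([410. , 376.2]), 29.2)
```

View pics/c1.png

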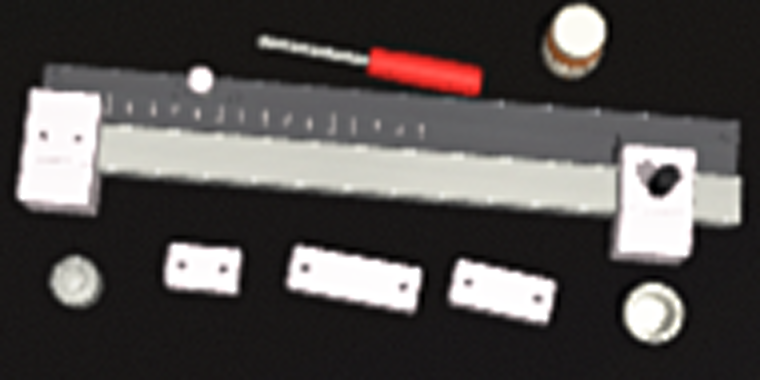

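View pics/c2.png

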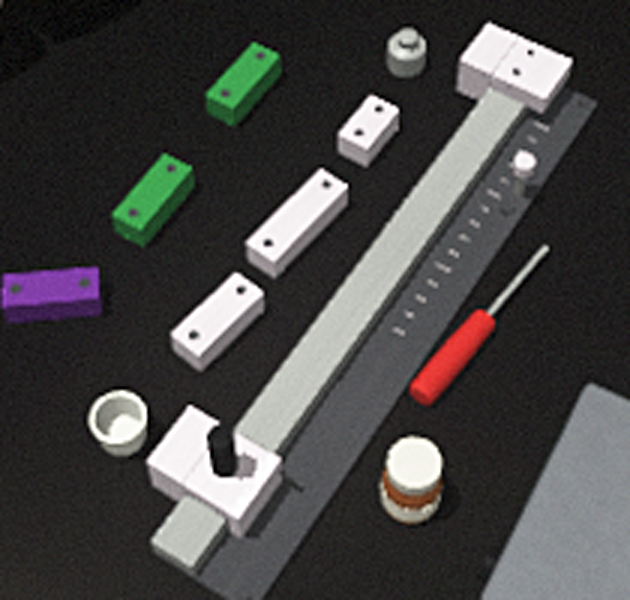

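```bash
cat > g.py <<'E'
from h import *
def gauge(n,p,d):
    P=cloud(n,d);hsv=cv2.cvtColor(p,cv2.COLOR_BGR2HSV)
    m=((P[...,2]>.044)&(P[...,2]<.075)&(P[...,0]>.5)&(P[...,0]<.8)&(abs(P[...,1])<.4)&(hsv[...,2]>140)&(hsv[...,1]<60)).astype(np.uint8)
    for c in cv2.findContours(m,cv2.RETR_EXTERNAL,cv2.CHAIN_APPROX_NONE)[0]:
        a=cv2.contourArea(c)
        if a<12: continue
        w=ray(n,c[:,0],.052 if a>200 else .06)
        r=cv2.minAreaRect((w[:,:2]*1000).astype(np.float32))
        print(n,"hi",a,c[:,0].mean(0).round(1),np.round(r[0],1),np.round(r[1],1),round(r[2],1),np.round(cv2.boxPoints(r),0).tolist())
        print("   z",np.round(np.median(P[...,2][cv2.drawContours(np.zeros_like(m),[c],-1,1,-1)>0]),4))
    # rail top: points at .03 between head and carriage
    m=(abs(P[...,2]-.03)<.004)&(P[...,0]>.57)&(P[...,0]<.7)&(P[...,1]<.15)&(P[...,1]>-.15)
    q=P[m];f=[];b=[]
    for y in np.arange(-.15,.15,.02):
        s=q[(q[:,1]>=y)&(q[:,1]<y+.02)]
        f.append((y+.01,np.percentile(s[:,0],2)));b.append((y+.01,np.percentile(s[:,0],98)))
    print("rail front fit",np.polyfit(*np.array(f).T,1),"back",np.polyfit(*np.array(b).T,1))
E
python3 - <<'E'
from g import *
for n in ("top","scene"):
    z=np.load(n+"0.npz");gauge(n,z["p"],z["d"])
E
```

```text
top hi 419.5 [398.8 200. ] [ 605.2 -258.7] [60.2 91.6] 86.4 [[558.0, -286.0], [649.0, -292.0], [653.0, -232.0], [561.0, -226.0]]
   z 0.0519
top hi 444.0 [249.8 187. ] [639.3 252.3] [61.6 97. ] 86.6 [[589.0, 224.0], [686.0, 219.0], [690.0, 280.0], [593.0, 286.0]]
   z 0.0515
top hi 17.5 [284.8 170.2] [698.4 135.1] [17.9 17.2] 2.4 [[689.0, 143.0], [690.0, 126.0], [708.0, 127.0], [707.0, 144.0]]
   z 0.0588
top hi 103.5 [379.2 157.7] [ 752.2 -190.9] [39.5 43. ] 46.7 [[723.0, -190.0], [754.0, -220.0], [781.0, -191.0], [750.0, -162.0]]
   z 0.0686
rail front fit [0.06022762 0.61345631] back [0.06038497 0.65120058]
scene hi 234.0 [352.5 294.3] [ 750.3 -183.1] [40.9 47. ] 27.4 [[721.0, -172.0], [743.0, -213.0], [779.0, -195.0], [758.0, -153.0]]
   z 0.071
scene hi 679.0 [286.9 293.6] [ 610. -259.] [63.  90.9] 86.5 [[563.0, -288.0], [653.0, -293.0], [657.0, -230.0], [567.0, -225.0]]
   z 0.0532
scene hi 31.5 [389.3 193.9] [703.8 132.8] [27.4 18.8] 77.6 [[692.0, 121.0], [710.0, 117.0], [716.0, 144.0], [698.0, 148.0]]
   z 0.0604
scene hi 474.5 [386.5 160.5] [643.9 250.7] [68.7 96.2] 86.4 [[594.0, 219.0], [690.0, 213.0], [694.0, 282.0], [598.0, 288.0]]
   z 0.0537
rail front fit [0.06162532 0.61728017] back [0.06268451 0.65634538]
```

Pin to head measures about 83 mm along the gauge's y, so the nearest candidate span is 85 mm. The plain bar at top pixel (360,223) measures 84 x 35 mm, so it is spacer_b. The other plain bars measure 60 mm (286,217) and 110 mm (323,219), and the green and purple ones are look-alikes. Crop c1 confirms this, with the bar at (503,291), next to the carriage. The plan is to push it to the rail with two fingers, then move it along the rail with the carriage.

{"method": "send_rows", "body": {"plan": [[[0.1,0.75,-1,0,0.223],[0.1,0.75,-1,0,0.223],[0.1,0.75,-1,0,0.223],[0.1,0.75,-1,0,0.223],[0.1,0.75,-1,0,0.223],[0.1,0.75,-1,0,0.223],[0.1,0.75,-1,0,0.223],[0.1,0.75,-1,0,0.223]]], "force": 20}}

```text
t: 0.77
tool_pos: [0.3249, 0.3726, 0.2354]
orientation: [-0.102, -3.14, 0.0]
force: [0.2, 0.9, -0.0]
opening: 0.0448
gripper_force: 0.0
```

{"method": "send_rows", "body": {"plan": [[[0.1,0.75,-1,0,0],[0.1,0.75,-1,0,0],[0.1,0.75,-1,0,0],[0.1,0.75,-1,0,0],[0.1,0.75,-1,0,0],[0.1,0.75,-1,0,0],[0.1,0.75,-1,0,0],[0.1,0.75,-1,0,0]]]}}

```text
t: 1.43
tool_pos: [0.4742, 0.174, 0.2351]
orientation: [-0.099, -3.139, -0.0]
force: [-0.6, 0.8, 0.3]
opening: 0.0417
gripper_force: 0.0
```

{"method": "send_rows", "body": {"plan": [[[0.1,0,-1,0,0],[0.1,0,-1,0,0],[0.1,0,-1,0,0],[0.1,0,-1,0,0],[0.1,0,-1,0,0],[0.1,0,-1,0,0],[0.1,0,-1,0,0]]]}}

```text
t: 2.02
tool_pos: [0.4736, -0.0248, 0.2355]
orientation: [-0.096, -3.14, -0.001]
force: [0.1, -0.1, 0.6]
opening: 0.042
gripper_force: 0.0
```

{"method": "send_rows", "body": {"plan": [[[0.1,0,-0.51,-0.5,0],[0.1,0,-0.51,-0.5,0],[0.1,0,-0.51,-0.5,0],[0.1,0,-0.51,-1,0],[0.1,0,-0.51,-1,0],[0.1,0,-0.51,-1,0],[0.1,0,-0.51,-1,0]]]}}

```text
t: 2.6
tool_pos: [0.4689, -0.1233, 0.0286]
orientation: [-0.091, -3.129, -0.007]
force: [-0.8, 0.8, -0.7]
opening: 0.0417
gripper_force: 0.0
```

```bash
python3 - <<'E'
from g import *
s=telemetry.read_state();print(s["tool_pos"],s["force"])
for n in ("top","scene"):
    p,d=viewer.read_camera(n);cv2.imwrite(f"pics/{n}1.png",p)
    for b in bars(n,p,d):
        if b[1][0]>450 and abs(b[1][1])<200:print(n,b)
E
```

```text
[ 0.46890908 -0.12327945  0.02864765] [-0.82149542  0.77885766 -0.72347394]
top (array([322., 219.]), array([535.7,  -2.3]), array([109.4,  34.6]), 80.7)
top (array([285., 217.]), array([541.6, 128.3]), array([59.9, 33.9]), 85.7)
top (array([323., 193.]), array([628.9,   6.8]), array([483.4,  89.1]), 88.5)
scene (array([287., 245.]), array([ 533.3, -130.5]), array([87.1, 38. ]), 78.1)
scene (array([314., 212.]), array([541.5,  -3.1]), array([114.7,  37.6]), 80.8)
scene (array([338., 181.]), array([547. , 126.8]), array([66.3, 37.9]), 86.0)
scene (array([346., 222.]), array([618.9,   7.2]), array([453.1,  94.8]), 84.1)
```

{"method": "send_rows", "body": {"plan": [[[0.1,0.0,0,-0.04,0],[0.1,0.05,-0.003,-0.04,0],[0.1,0.1,-0.006,-0.04,0],[0.1,0.13,-0.008,-0.04,0],[0.1,0.16,-0.01,-0.04,0],[0.1,0.19,-0.011,-0.04,0],[0.1,0.22,-0.013,-0.04,0],[0.1,0.25,-0.015,-0.04,0],[0.1,0.28,-0.017,-0.04,0],[0.1,0.31,-0.019,-0.04,0],[0.1,0.34,-0.02,-0.04,0],[0.1,0.36,-0.022,-0.04,0],[0.1,0.38,-0.023,-0.04,0],[0.1,0.4,-0.024,-0.04,0],[0.1,0.4,-0.024,-0.04,0],[0.1,0.4,-0.024,-0.04,0]]]}}

```text
t: 4.03
tool_pos: [0.5543, -0.1326, 0.0276]
orientation: [0.095, 3.139, -0.0]
force: [-0.4, 0.6, -0.2]
opening: 0.0416
gripper_force: 0.0
```

```bash
python3 - <<'E'
from g import *
for n in ("top","scene"):
    p,d=viewer.read_camera(n);cv2.imwrite(f"pics/{n}2.png",p)
    for b in bars(n,p,d):
        if b[1][0]>450 and abs(b[1][1])<200:print(n,b)
    if n=="scene":cv2.imwrite("pics/c3.png",cv2.resize(p[140:340,215:425],None,fx=3,fy=3,interpolation=cv2.INTER_CUBIC)[:600])
E
```

```text
top (array([321., 219.]), array([536.9,   4.3]), array([95.9, 34.4]), 80.7)
top (array([285., 217.]), array([541.4, 128. ]), array([34.8, 58.8]), 1.4)
top (array([294., 191.]), array([635.9,  85.8]), array([ 82. , 329.7]), 1.4)
scene (array([325., 202.]), array([549.4,  39.6]), array([26.4, 35.3]), 80.8)
scene (array([338., 181.]), array([546.6, 127.3]), array([65.4, 37.8]), 83.9)
scene (array([340., 226.]), array([619.4,   8.8]), array([456.5,  96.4]), 84.4)
```

View pics/c3.png

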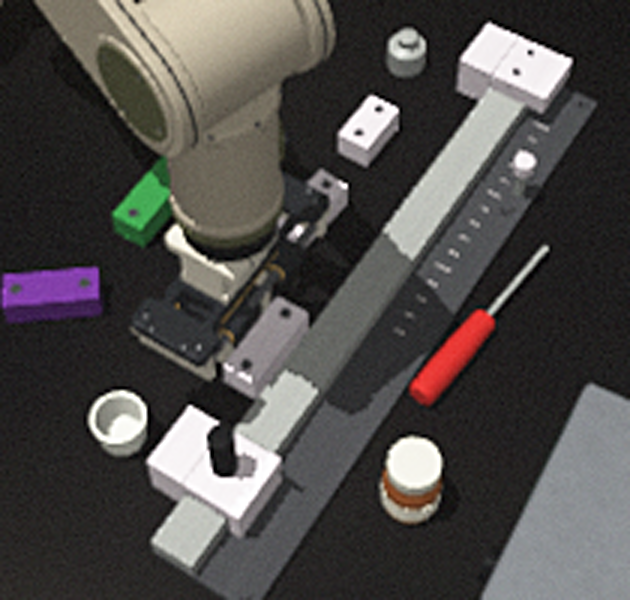

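The bar, in shadow at crop (265,345), is now parallel to the rail and close to it. I'll press gently until the force rises.

{"method": "send_rows", "body": {"plan": [[[0.1,0.01,0,0,0],[0.1,0.02,-0.001,0,0],[0.1,0.03,-0.002,0,0],[0.1,0.03,-0.002,0,0]]]}}

```text
t: 4.47
tool_pos: [0.56, -0.1329, 0.0276]
orientation: [0.095, 3.14, 0.0]
force: [-1.5, 0.6, 0.1]
opening: 0.0421
gripper_force: 0.5
```

{"method": "send_rows", "body": {"plan": [[[0.1,0.01,0,0,0],[0.1,0.02,-0.001,0,0],[0.1,0.02,-0.001,0,0]]]}}

```text
t: 4.72
tool_pos: [0.5638, -0.1331, 0.0275]
orientation: [-0.095, -3.14, -0.0]
force: [-3.2, 0.0, 0.9]
opening: 0.0422
gripper_force: 1.4
```

{"method": "send_rows", "body": {"plan": [[[0.1,0.01,0,0,0],[0.1,0.015,-0.001,0,0],[0.1,0.015,-0.001,0,0]]]}}

```text
t: 4.97
tool_pos: [0.5639, -0.1331, 0.0275]
orientation: [-0.094, -3.133, -0.001]
force: [-19.2, 2.2, 15.0]
opening: 0.0419
gripper_force: 9.7
```

The bar is seated on the rail, with 19 N of contact force. Next I back off and rise.

{"method": "send_rows", "body": {"plan": [[[0.1,-0.05,0,0,0],[0.1,-0.15,0,0,0],[0.1,-0.15,0,0,0],[-0.4,-0.15,0,0.75,0],[-0.4,-0.15,0,0.75,0],[-0.4,-0.15,0,0.75,0],[-0.4,-0.15,0,0.75,0],[-0.4,-0.15,0,0.75,0]]]}}

```text
t: 5.63
tool_pos: [0.5416, -0.1347, 0.1862]
orientation: [0.094, 3.127, -0.006]
force: [1.0, 0.1, 0.0]
opening: 0.0645
gripper_force: 0.0
```

```bash
python3 - <<'E'
from g import *
s=telemetry.read_state();print(s["tool_pos"],s["force"])
z=np.load("scene0.npz")
for n,p,d in (("top",)+viewer.read_camera("top"),("scene0",z["p"],z["d"])):
    P=cloud(n[:5].rstrip("0"),d)
    m=(P[...,2]>.07)&(P[...,2]<.112)&(abs(P[...,0]-.617)<.04)&(abs(P[...,1]+.26)<.035)
    q=P[m];print(n,len(q),np.round(np.r_[q.min(0),q.max(0),np.median(q,0)],3))
p,d=viewer.read_camera("scene");cv2.imwrite("pics/c4.png",cv2.resize(p[140:340,215:425],None,fx=3,fy=3,interpolation=cv2.INTER_CUBIC)[:600])
E
```

```text
[ 0.54156504 -0.1347053   0.18620714] [1.04177759 0.07140955 0.04853994]Traceback (most recent call last):
  File "<stdin>", line 7, in <module>
    return umr_minimum(a, axis, None, out, keepdims, initial, where)
ValueError: zero-size array to reduction operation minimum which has no identity
```

```bash
python3 - <<'E'
from g import *
for n in ("top","scene"):
    z=np.load(n+"0.npz");P=cloud(n,z["d"])
    m=(P[...,2]>.07)&(P[...,2]<.115)&(abs(P[...,0]-.617)<.04)&(abs(P[...,1]+.26)<.04)
    q=P[m];print(n,len(q),np.round(np.r_[q.min(0),q.max(0),np.median(q,0)],3))
p,d=viewer.read_camera("scene");cv2.imwrite("pics/c4.png",cv2.resize(p[140:340,215:425],None,fx=3,fy=3,interpolation=cv2.INTER_CUBIC)[:600])
E
```

```text
top 51 [ 0.606 -0.271  0.071  0.627 -0.249  0.113  0.614 -0.257  0.104]
scene 126 [ 0.609 -0.27   0.07   0.632 -0.249  0.111  0.624 -0.263  0.105]
```

View pics/c4.png

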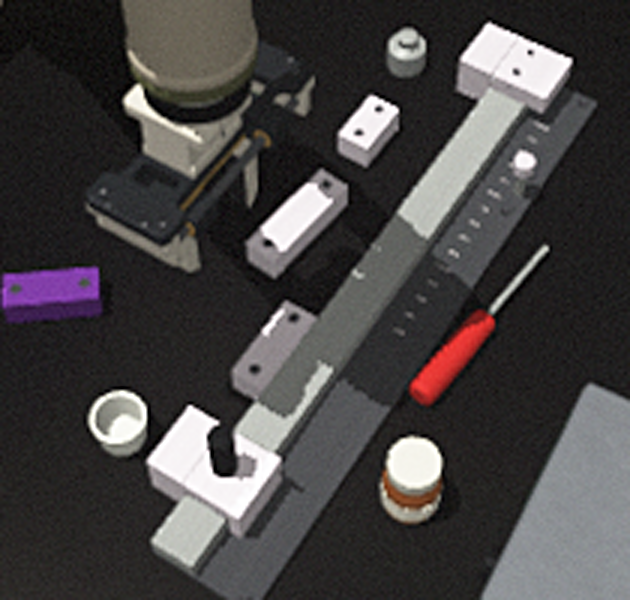

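The bar at crop (280,348) lies along the rail. The post is at about (0.618,-0.260), so I move over it, descend and close on it.

{"method": "send_rows", "body": {"plan": [[[-0.4,0.405,-0.635,0,0],[-0.4,0.405,-0.635,0,0],[-0.4,0.405,-0.635,0,0],[-0.4,0.405,-0.635,0,0],[-0.4,0.405,-0.635,0,0],[-0.4,0.405,-0.635,0,0],[-0.4,0.405,-0.635,-0.2,0],[-0.4,0.405,-0.635,-0.35,0],[-0.4,0.405,-0.635,-0.48,0],[-0.4,0.405,-0.635,-0.48,0],[-0.4,0.405,-0.635,-0.48,0]]]}}

```text
t: 6.65
tool_pos: [0.6156, -0.2582, 0.0791]
orientation: [-0.093, -3.135, -0.004]
force: [-0.4, -0.2, 0.8]
opening: 0.065
gripper_force: 0.0
```

{"method": "send_rows", "body": {"plan": [[[1,0,0,0,0],[1,0,0,0,0],[1,0,0,0,0],[1,0,0,0,0],[1,0,0,0,0],[1,0,0,0,0]]], "force": 15}}

```text
t: 7.15
tool_pos: [0.6181, -0.2605, 0.0824]
orientation: [0.095, 3.139, -0.001]
force: [-0.2, 0.3, -1.2]
opening: 0.0297
gripper_force: 0.0
```

{"method": "send_rows", "body": {"plan": [[[1,0,0,0,0],[1,0,0,0,0],[1,0,0,0,0]]]}}

```text
t: 7.4
tool_pos: [0.6178, -0.2604, 0.0819]
orientation: [0.095, 3.14, -0.0]
force: [-0.3, -0.4, 2.5]
opening: 0.0218
gripper_force: 15.0
```

{"method": "send_rows", "body": {"plan": [[[1,0.003,0.05,0,0],[1,0.006,0.1,0,0],[1,0.009,0.15,0,0],[1,0.012,0.2,0,0],[1,0.014,0.23,0,0],[1,0.016,0.26,0,0],[1,0.017,0.29,0,0],[1,0.02,0.34,0,0],[1,0.023,0.39,0,0],[1,0.026,0.44,0,0],[1,0.029,0.49,0,0],[1,0.032,0.54,0,0],[1,0.035,0.59,0,0],[1,0.038,0.64,0,0],[1,0.041,0.69,0,0],[1,0.045,0.74,0,0],[1,0.048,0.79,0,0],[1,0.051,0.84,0,0],[1,0.053,0.88,0,0],[1,0.054,0.9,0,0]]]}}

```text
t: 9.07
tool_pos: [0.6289, -0.0789, 0.0819]
orientation: [0.093, 3.139, 0.0]
force: [2.0, -4.5, 3.5]
opening: 0.0218
gripper_force: 15.0
```

```bash
python3 - <<'E'
from g import *
s=telemetry.read_state();print(s["tool_pos"],s["force"])
p,d=viewer.read_camera("scene");cv2.imwrite("pics/c5.png",cv2.resize(p[140:340,215:425],None,fx=3,fy=3,interpolation=cv2.INTER_CUBIC)[:600])
E
```

```text
[ 0.6288908  -0.07893143  0.08188925] [ 2.00306886 -4.4631599   3.47760726]
```

View pics/c5.png

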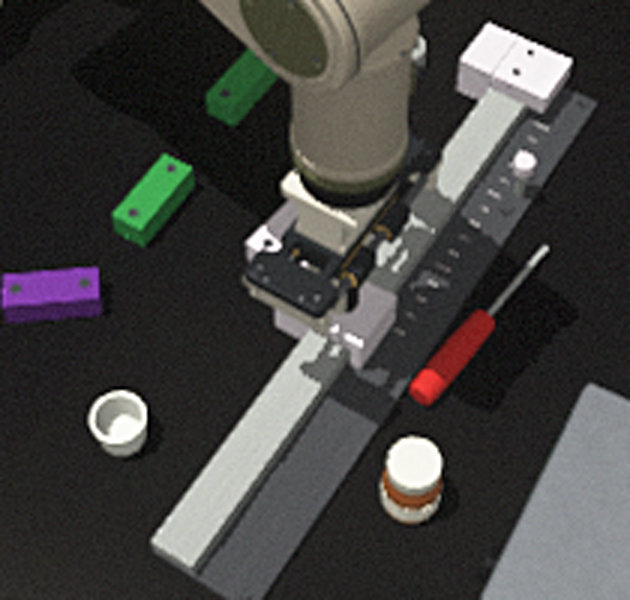

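{"method": "send_rows", "body": {"plan": [[[1,0.002,0.03,0,0],[1,0.005,0.08,0,0],[1,0.008,0.13,0,0],[1,0.011,0.18,0,0],[1,0.014,0.23,0,0],[1,0.017,0.28,0,0],[1,0.02,0.33,0,0],[1,0.023,0.38,0,0],[1,0.026,0.43,0,0],[1,0.029,0.48,0,0],[1,0.032,0.53,0,0],[1,0.035,0.58,0,0],[1,0.038,0.63,0,0],[1,0.041,0.68,0,0],[1,0.044,0.73,0,0],[1,0.047,0.77,0,0],[1,0.049,0.81,0,0],[1,0.05,0.83,0,0],[1,0.05,0.84,0,0],[1,0.05,0.84,0,0]]]}}

```text
t: 10.78
tool_pos: [0.6391, 0.0884, 0.0819]
orientation: [0.094, 3.139, 0.001]
force: [4.5, -0.7, 3.2]
opening: 0.0215
gripper_force: 15.0
```

{"method": "send_rows", "body": {"plan": [[[1,0,0.01,0,0],[1,0.001,0.025,0,0],[1,0.002,0.04,0,0],[1,0.003,0.055,0,0],[1,0.003,0.06,0,0],[1,0.003,0.06,0,0]]]}}

```text
t: 11.28
tool_pos: [0.6398, 0.0998, 0.0819]
orientation: [0.095, 3.139, 0.0]
force: [5.0, -2.5, 2.8]
opening: 0.0218
gripper_force: 15.0
```

{"method": "send_rows", "body": {"plan": [[[1,0,0.008,0,0],[1,0,0.015,0,0],[1,0,0.015,0,0]]]}}

```text
t: 11.53
tool_pos: [0.6399, 0.1026, 0.0819]
orientation: [0.095, 3.139, -0.0]
force: [6.0, -2.1, 2.6]
opening: 0.0218
gripper_force: 15.0
```

{"method": "send_rows", "body": {"plan": [[[1,0,0.005,0,0],[1,0,0.01,0,0],[1,0,0.01,0,0]]]}}

```text
t: 11.78
tool_pos: [0.64, 0.1045, 0.0819]
orientation: [0.095, 3.138, -0.0]
force: [6.7, -3.3, 2.1]
opening: 0.0218
gripper_force: 15.0
```

{"method": "send_rows", "body": {"plan": [[[1,0,0.004,0,0],[1,0,0.008,0,0],[1,0,0.008,0,0]]]}}

```text
t: 12.03
tool_pos: [0.6401, 0.1061, 0.0819]
orientation: [0.095, 3.138, -0.0]
force: [7.5, -3.3, 1.2]
opening: 0.0218
gripper_force: 15.0
```

{"method": "send_rows", "body": {"plan": [[[1,0,0.004,0,0],[1,0,0.008,0,0],[1,0,0.008,0,0]]]}}

```text
t: 12.28
tool_pos: [0.6402, 0.1077, 0.0819]
orientation: [0.095, 3.138, -0.0]
force: [7.9, -3.6, 1.1]
opening: 0.0218
gripper_force: 15.0
```

```bash
python3 - <<'E'
from g import *
a=[]
for n in ("top","scene"):
    p,d=viewer.read_camera(n)
    a.append(cv2.resize(p[150:250,230:330] if n=="top" else p[140:240,320:420],None,fx=4,fy=4,interpolation=cv2.INTER_CUBIC))
cv2.imwrite("pics/c6.png",cv2.convertScaleAbs(np.hstack(a),alpha=1.6))
E
```

```text
(no output)
```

View pics/c6.png

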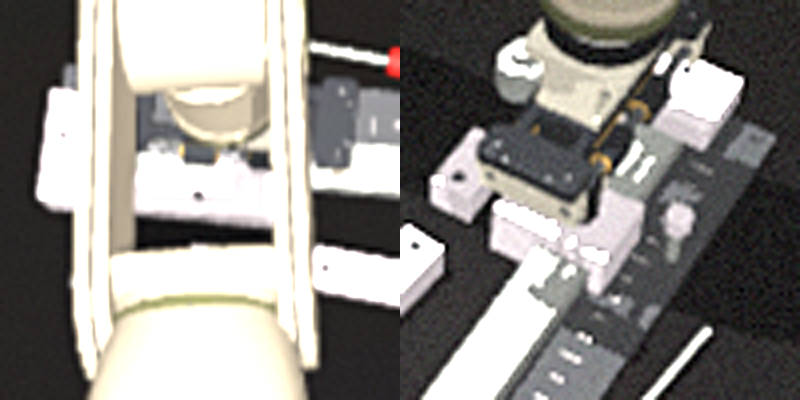

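The top half shows the bar's end dot at about (198,197), in line with the carriage jaw along the rail. There is no snug force yet, so I keep creeping.

{"method": "send_rows", "body": {"plan": [[[1,0,0.004,0,0],[1,0,0.008,0,0],[1,0,0.008,0,0]]]}}

```text
t: 12.63
tool_pos: [0.6402, 0.1081, 0.0819]
orientation: [0.096, 3.138, -0.003]
force: [8.3, -7.8, 2.6]
opening: 0.0217
gripper_force: 15.0
```

{"method": "send_rows", "body": {"plan": [[[1,0,0.004,0,0],[1,0,0.008,0,0],[1,0,0.008,0,0]]]}}

```text
t: 12.88
tool_pos: [0.6403, 0.1081, 0.0819]
orientation: [0.097, 3.138, -0.006]
force: [7.1, -14.0, 2.9]
opening: 0.0218
gripper_force: 15.0
```

It stopped at y=0.108 with the force rising to 14 N, so it is snug. Now I open, rise and retreat to look.

{"method": "send_rows", "body": {"plan": [[[-0.4,0,0,0,0],[-0.4,0,0,0,0],[-0.4,0,0,0,0],[-0.4,0,0,0,0],[-0.4,0,0,0.2,0],[-0.4,0,0,0.5,0],[-0.4,0,0,0.7,0],[-0.4,-1,-0.5,0.7,0],[-0.4,-1,-0.5,0.7,0],[-0.4,-1,-0.5,0.7,0],[-0.4,-1,-0.5,0.7,0],[-0.4,-1,-0.5,0.7,0],[-0.4,-1,-0.5,0.7,0]]]}}

```text
t: 13.97
tool_pos: [0.4352, 0.0103, 0.2209]
orientation: [-0.094, -3.138, 0.0]
force: [-1.5, 0.3, -0.5]
opening: 0.0651
gripper_force: 0.0
```

{"method": "send_rows", "body": {"plan": [[[-0.4,-0.2,-1,0,0],[-0.4,-0.2,-1,0,0],[-0.4,-0.2,-1,0,0],[-0.4,-0.2,-1,0,0],[-0.4,-0.2,-1,0,0],[-0.4,-0.2,-1,0,0]]]}}

```text
t: 14.47
tool_pos: [0.3973, -0.1938, 0.2214]
orientation: [-0.102, -3.139, 0.003]
force: [-0.1, 0.3, 0.8]
opening: 0.0651
gripper_force: 0.0
```

```bash
python3 - <<'E'
from g import *
a=[]
for n in ("top","scene"):
    p,d=viewer.read_camera(n);gauge(n,p,d)
    for b in bars(n,p,d):
        if b[1][0]>450 and abs(b[1][1])<300:print(n,b)
    a.append(cv2.resize(p[150:250,230:330] if n=="top" else p[140:240,320:420],None,fx=4,fy=4,interpolation=cv2.INTER_CUBIC))
cv2.imwrite("pics/c7.png",np.hstack(a))
E
```

```text
top hi 420.5 [291.6 191.3] [627.4 108.7] [60.4 92.2] 86.6 [[580.0, 81.0], [672.0, 76.0], [675.0, 136.0], [583.0, 142.0]]
   z 0.052
top hi 443.0 [249.6 186.8] [639.3 252.7] [60.8 97. ] 86.6 [[589.0, 225.0], [686.0, 219.0], [690.0, 280.0], [593.0, 286.0]]
   z 0.0516
top hi 17.5 [284.8 170.2] [698.4 135.1] [17.9 17.2] 2.4 [[689.0, 143.0], [690.0, 126.0], [708.0, 127.0], [707.0, 144.0]]
   z 0.0595
top hi 102.5 [379.  157.8] [ 752.1 -190.8] [39.5 43.2] 46.7 [[723.0, -190.0], [754.0, -220.0], [781.0, -191.0], [750.0, -162.0]]
   z 0.0699
rail front fit [-0.05044178  0.60610577] back [-0.05281588  0.64317662]
top (array([254., 220.]), array([528.3, 237.4]), array([34.7, 38.1]), 1.4)
top (array([323., 220.]), array([535.7,  -2.3]), array([109.4,  34.7]), 80.0)
top (array([285., 217.]), array([541.4, 128. ]), array([34.8, 58.8]), 1.4)
top (array([359., 195.]), array([ 624.3, -126.7]), array([413.4,  51.1]), 88.1)
top (array([268., 193.]), array([630. , 191.8]), array([100.7,  88. ]), 84.5)
scene hi 234.0 [352.1 294.3] [ 750.3 -183. ] [40.9 46.9] 27.4 [[721.0, -172.0], [743.0, -213.0], [779
[... 212 characters left out ...]
 108. ] [67.7 91.3] 86.4 [[585.0, 77.0], [676.0, 71.0], [680.0, 139.0], [589.0, 145.0]]
   z 0.0534
scene hi 485.5 [386.9 161. ] [644.4 252. ] [69.5 96.7] 87.0 [[594.0, 220.0], [691.0, 215.0], [694.0, 284.0], [598.0, 289.0]]
   z 0.0538
rail front fit [0.20690544 0.62561833] back [0.13411929 0.66096566]
scene (array([254., 280.]), array([ 515.2, -257.3]), array([44.7, 49.4]), 43.3)
scene (array([314., 212.]), array([541.5,  -2.7]), array([113.8,  37.5]), 80.8)
scene (array([324., 254.]), array([613.9, -99.1]), array([471.8,  91. ]), 84.3)
scene (array([338., 181.]), array([546.7, 127. ]), array([66. , 37.9]), 84.4)
scene (array([375., 176.]), array([639.4, 196.1]), array([75. , 94.9]), 86.0)
```

View pics/c7.png

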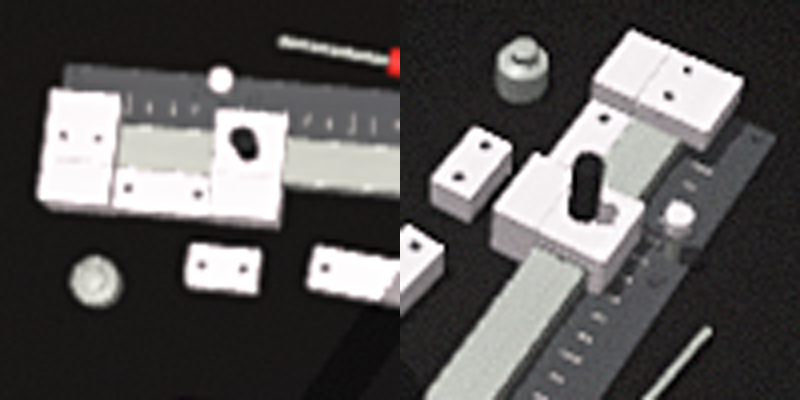

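The left half shows the bar at (162,190), flush along the rail and between head (118) and carriage (215), with the carriage face level with the pin at (220,80). Carriage to head measures about 84.5 mm, and neither the other bars nor the bystanders I measured again have moved. The arm is clear, so I hand it in.

```bash
python3 -c "
from plant import order
print(order.close_job())"
```

```text
the job is handed in; nothing more can be done
None
```

I handed the job in with the 85 mm bar (spacer_b) flat against the rail and snug between head and carriage, and the carriage face level with the index pin; the hand-in call returned no verdict.

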